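Slide a label plate out over a filing ledge

ROBOT

A 6-joint arm with a two-finger parallel gripper is mounted at the origin on the work surface; the furniture and walls round the work are solid. World frame = base frame: x ahead of the robot, y to its left, z up, the work surface at z = 0. Lengths are in mm, angles in rad, forces in N, time in s.
With the tool pointing down it reaches from about 325 to 900 mm from the base axis. Payload 6.1 kg.
Tool frame: the origin (TCP) lies midway between the tips of the shut fingers; the grasp point (between the pads) lies arm.tcp_to_grasp behind it (arm.tcp_to_grasp is the distance from the TCP to the grasp point, in mm); z points along the fingers, y is the line along which they close (so a half turn about z gives the same grasp; the last joint's range is limited). The gripper opens to 85 mm and grips with 20 to 120 N. Pads are 22 mm wide; open, the fingers measure 114 mm over their backs; the gripper's body (76 mm by 85 mm) begins 54 mm behind the grasp point. The pads swing forward as they close: fully open they stand 13 mm farther back than shut.
Start: joints at [1.003, 0.22, 1.526, -0, 1.395, -0.126], TCP at [267.227, 564.983, 231.3] pointing down, gripper open.
Joint ranges: [-2.98, 2.98], [-0.91, 2.08], [0.09, 2.57], [-1.24, 4.39], [0.2, 2.65], [-2.68, 2.68]. Speed limits (rad/s): [2.57, 2.57, 3.01, 3.14, 3.14, 3.14].

INTERFACE

Orientations are given as a unit quaternion [x, y, z, w].
In Python, from cell import arm gives the robot as it stands.
- The arm moves only by the tool jog_arm, never from a script. Its argument "motion" is a list of rows, each a list of 4 numbers: the shift along the tool's x, y, z in mm, then the turn about the tool's z in degrees. A call has 1 to 20 rows; each row shifts and turns the commanded pose from where the row before left it, along the tool's axes as they then stand; what a row does not reach is not made up. A row lasts 1/8 s, in which the tool goes at most 62.5 mm and 10.7 degrees, less where a joint would pass 70% of its speed; a pose out of reach is approached as far as the arm can. A call with a gripper value outside its range is refused whole. "jaw" is the finger opening in mm, from 0 to 85.4, set as the call begins (left out, the last holds). The fingers move at their own pace and stop on an object; "force" is the grip in N (left out, the last holds). Time passes only in rows, so rows that do not move let the fingers close. It gives the time, the measured TCP pose, the force, the opening and the grip force at its end, in the units of the state.
- arm.observe(): the state, without advancing time (a new reading comes with each control period).
- arm.read_camera(name): name is "scene" or "top" or "wrist"; returns (picture, depth): 400x640x3 uint8, red, green, blue; 400x640 float32, mm along the optical axis (not along the pixel's ray), 0 where there is no reading.
- arm.calibration(name): a dict with "mtx" (3x3 intrinsics, pixels), "R" (3x3) and "t" (3): a world point X has camera coordinates R X + t. Camera axes: x right, y down, z forward; pixel columns grow to the right and rows downward; lengths in mm; the calibration is good to about 2 mm. The wrist camera is an equidistant fisheye: a pixel r from the principal point sees the ray r / f radians off the axis. A picture is of the moment at which its call begins: read the wrist's pose just before it. calibration takes no time and is no camera call; for the wrist camera it gives the pose at the moment of the call.
- arm.sign_off(): hands the job in; it is judged then, once.
The state is a dict: "clock": time; "joint_pos": joint angles; "qvel": joint speeds; "tau": joint torques, N m; "ee_pos": TCP position; "orientation": TCP orientation; "wrist_force": force on the tool from outside, world axes, zero at the start; "wrist_torque": the same for the moment, N m; "width": finger opening in mm; "grasp_force": force on a finger pad.
Only numpy, scipy, OpenCV 4.12 (cv2) and the standard library are available. Lean on these libraries where they do the work, as an engineer would, in place of code of your own. Each camera call takes 0.05 s, during which the arm holds its last target. There are 200 camera calls.

TASK

The aluminium label plate on the little wooden ledge has to be ready for filing its end. With the fingertips, push the plate back until its long edge lies snug against the fence strip, and push it along the fence towards the left end of the ledge until it overhangs so far that its red line is level with the end of the ledge. Only push it: never lift or tip it off the ledge, and leave the other things on the table where they are.

Things in the scene. Friction and masses are not known exactly. Their poses are not given: they have to be found in the camera images.
- ledge: Fixed plywood ledge on two feet, 130 mm deep (its x), 380 mm long (its y), flat top 60 mm above the table. Origin on the table under the middle of the board; +x points away from the robot to the fence side, +y to the ledge's left end (y = +190 mm), z up. A dark wooden fence strip 16 mm thick, 12 mm above the board's top, runs the whole length; its face towards the robot is at x = +40 mm. The board's front edge is at x = -65 mm.
- ledge_corner (a point): Point on the ledge's top where the fence's front face meets the left end of the board: x = +40, y = +190, z = +60 mm in the ledge's frame, same axes as the ledge.
- plate: Loose grey aluminium label plate, 70 mm wide (its x), 140 mm long (its y), 8 mm thick, 0.15 to 0.3 kg, lying flat on the ledge. Origin at the centre of its underside; +x towards the fence, +y towards the ledge's left end, z up. It starts a little away from the fence and a little skew. It slides with ordinary friction.
- plate_line (a point): Middle of the red line across the plate's top, 40 mm from the plate's left end: x = 0, y = +30, z = +8 mm in the plate's frame, same axes as the plate.
- tape_roll: Loose bystander: roll of tan masking tape lying flat on the table, 104 mm across, 25 mm high. Origin at the centre of its underside.
- cork_block: Loose bystander: brown cork sanding block on the table, 61 x 96 x 33 mm. Origin at the centre of its underside.
- yoghurt_cup: Loose bystander: empty white plastic cup on the table, 98 mm across, 70 mm high. Origin at the centre of its underside.
- dummy_mallet: Loose bystander: mallet with a round grey metal head and a pale wooden handle, lying on the table at the right, 193 mm long, 65 mm high. Origin at the centre of its underside.
Not all that is in view belongs to the job. Leave any purple look-alike of the plate alone.

How it is judged (in metres and radians):
At the end, for the whole second after the job is handed in: The plate lies flat and at rest on the ledge, its long edge against the fence (within 4 mm at the red line and 0.05 rad of parallel), and its red line is within 7 mm of level with the left end of the ledge, so that about 40 mm of plate overhangs (y of plate_line in the frame of ledge_corner between -0.007 and 0.007 m and x of plate_line in the frame of ledge_corner between -0.039 and -0.032 m and angle between the y axis of plate and the y axis of ledge, either way round below 0.05 rad and z of plate_line in the frame of ledge_corner between 0.005 and 0.011 m and angle between plate's own z axis and vertical below 0.03 rad and linear speed of plate below 0.01 m/s); the robot touches nothing.
It fails at once if the plate is lifted more than 10 mm off the ledge (z of plate in the frame of ledge_corner above 0.01 m).
It fails at once if the plate is tipped by more than 0.12 rad (angle between plate's own z axis and vertical above 0.12 rad).
It fails at once if the plate falls off the ledge (z of plate in the frame of ledge_corner below -0.015 m).
It fails at once if the tape roll, cork block, cup or round-headed mallet is moved more than 30 mm (distance of any of tape_roll, cork_block, yoghurt_cup, dummy_mallet from where it was at the start of the episode above 0.03 m).
It also fails if it takes over 64 s, if anything falls off the work surface, if the arm or the gripper's body presses on something with over 40 N, if the wrist force passes 120 N, or if a joint passes its speed limit or range.

## Working session

There is one attempt and no reset: what is moved stays moved. The work goes in short steps, Python scripts to look and compute and a tool call to move; the robot and the scene stay as the last step left them, time stands still between calls to the robot, and variables do not carry over. Pictures are saved under pics/ and viewed, at most 10 in all, crops included, and the job is handed in when it is done.

Besides the shell and the picture viewer there is one more tool, called after "Request:" as name(argument=value, ...), one argument or row to a line, values as JSON. jog_arm: Moves the arm, as the interface text tells. Its arguments: {"type":"object","properties":{"motion":{"type":"array","items":{"type":"array","items":{"type":"number"}}},"jaw":{"type":"number"},"force":{"type":"number"}},"required":["motion"]}

```bash
mkdir -p pics; ls
python3 - <<'E'
from cell import arm
import cv2,numpy as np
print(arm.observe(), arm.tcp_to_grasp)
for n in("scene","top"):
    p,d=arm.read_camera(n); cv2.imwrite(f"pics/{n}0.png",p[:,:,::-1]); np.savez(f"{n}0.npz",p=p,d=d,**arm.calibration(n))
    print(n,arm.calibration(n))
E
```

```text
pics
{'clock': 0.0, 'joint_pos': array([ 1.00286183e+00,  2.21220628e-01,  1.52764139e+00, -1.62886738e-05,
        1.39469497e+00, -1.26111155e-01]), 'qvel': array([ 0.00097637,  0.00046567,  0.00013246, -0.00018119,  0.00015025,
       -0.0015253 ]), 'tau': array([-8.30345980e-04, -4.96882260e+01, -3.89400995e+01, -2.73521337e-04,
        1.07606463e-02, -3.68045255e-05]), 'ee_pos': array([266.92255747, 564.45173398, 230.18662306]), 'orientation': array([ 2.19117723e-01,  9.75697934e-01, -9.26350328e-04, -3.26497100e-04]), 'wrist_force': array([0.24983766, 0.68854265, 0.69281962]), 'wrist_torque': array([-0.00132079,  0.04352792, -0.00094849]), 'grasp_force': 0.0, 'width': 85.3821876438206} 18.700000000000003
scene {'mtx': array([[486.80461762,   0.        , 318.58935666],
       [  0.        , 486.80461762, 197.37984066],
       [  0.        ,   0.        ,   1.        ]]), 'R': array([[ 0.52912074, -0.84851114,  0.00775156],
       [-0.5943622 , -0.37712553, -0.71028861],
       [ 0.60561111,  0.3712212 , -0.70386789]]), 't': array([-201.95808277,  283.3269521 , 1408.84680211])}
top {'mtx': array([[488.81908629,   0.        , 319.71019692],
       [  0.        , 488.81908629, 196.57653609],
       [  0.        ,   0.        ,   1.        ]]), 'R': array([[ 4.74647807e-03, -9.99987522e-01,  1.55804969e-03],
       [-9.88778850e-01, -4.92590392e-03, -1.49305463e-01],
       [ 1.49311274e-01, -8.31891473e-04, -9.88789892e-01]]), 't': array([   5.11543314,  409.37197821, 1733.49659207])}
```

View pics/scene0.png

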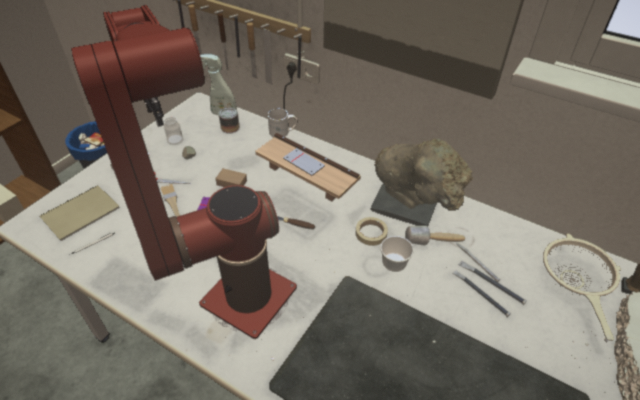

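View pics/top0.png

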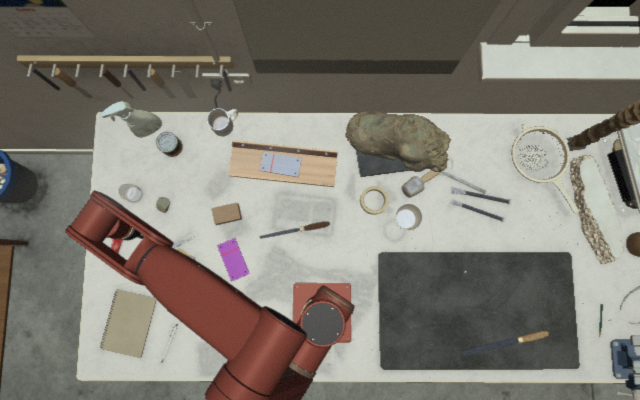

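The scene picture shows the ledge at about (308,165) with the grey plate at (303,160). In the top picture the ledge runs from (231,143) to (337,186), the plate is at (281,162), and the purple decoy is at (233,258). I'll zoom in next.

```bash
cat > h.py <<'E'
import numpy as np,cv2
def ray(c,u,v,z):
    "world point on plane z seen at pixel u,v"
    r=c['R'].T@np.linalg.solve(c['mtx'],[u,v,1.]); o=-c['R'].T@c['t']
    return o+r*(z-o[2])/r[2]
def cloud(p,d,c):
    v,u=np.mgrid[:400,:640]; K=c['mtx']
    X=np.stack([(u-K[0,2])/K[0,0]*d,(v-K[1,2])/K[1,1]*d,d],-1)
    return (X-c['t'])@c['R']
E
python3 - <<'E'
import numpy as np,cv2
from h import *
f=np.load("top0.npz")
im=f['p'][130:200,220:350,::-1]
cv2.imwrite("pics/topz.png",cv2.resize(im,None,fx=6,fy=6,interpolation=cv2.INTER_CUBIC))
W=cloud(f['p'],f['d'],f)
for u,v in[(240,160),(320,165),(320,175),(281,163),(290,157),(280,147),(233,258),(226,213)]: print(u,v,W[v,u].round(1))
hs=cv2.cvtColor(f['p'],cv2.COLOR_RGB2HSV)[135:195,225:345]
for v in range(145,182,4): print(v,[tuple(int(a) for a in hs[v-135,u-225]) for u in(245,268,285,310)])
E
```

```text
240 160 [535.4 293.1  63.8]
320 165 [520.6   6.6  54.5]
320 175 [482.5   6.5  61.8]
281 163 [524.7 146.   65.8]
290 157 [546.4 114.1  67.6]
280 147 [584.3 150.9  62.4]
233 258 [188.5 318.1   2.3]
226 213 [348.2 343.5  29.3]
145 [(14, 85, 84), (16, 67, 159), (25, 33, 199), (40, 11, 204)]
149 [(17, 64, 187), (14, 71, 107), (12, 60, 98), (17, 64, 194)]
153 [(17, 66, 188), (108, 18, 188), (17, 68, 187), (9, 81, 85)]
157 [(17, 64, 196), (107, 25, 191), (108, 27, 189), (17, 72, 199)]
161 [(17, 62, 193), (108, 26, 193), (107, 28, 191), (16, 71, 200)]
165 [(17, 64, 196), (107, 28, 191), (107, 30, 196), (17, 71, 193)]
169 [(17, 64, 194), (108, 30, 196), (108, 30, 196), (16, 71, 207)]
173 [(16, 68, 198), (16, 68, 196), (106, 34, 193), (16, 72, 196)]
177 [(17, 66, 147), (17, 73, 206), (16, 73, 198), (18, 73, 200)]
181 [(39, 13, 202), (33, 12, 193), (16, 76, 141), (17, 75, 198)]
```

View pics/topz.png

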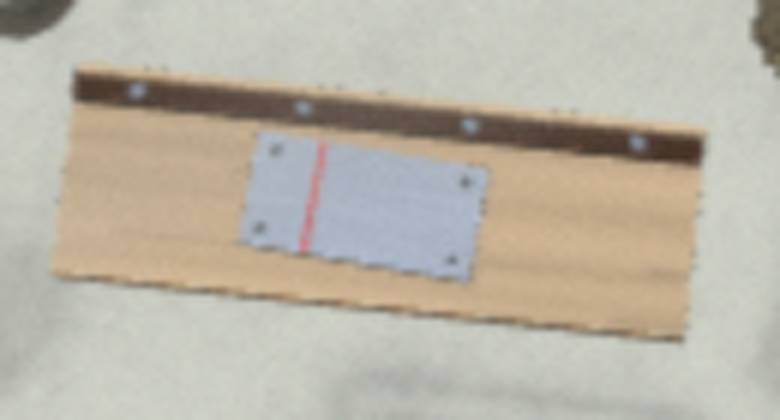

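The zoom shows the fence along the top edge from (75,85) to (705,150). The plate's corners are at (262,130), (488,168), (468,282) and (240,243), with its red line from (322,143) to (304,252). The left end of the ledge runs from (75,70) to (55,272).

```bash
cat >> h.py <<'E'
def rect(m,c,z):
    "min-area rectangle of mask's largest blob on plane z: centre, sizes, yaw (of long axis ~ +y)"
    cs,_=cv2.findContours(m.astype(np.uint8),0,1); k=max(cs,key=cv2.contourArea)[:,0]
    P=np.array([ray(c,u,v,z)[:2] for u,v in k],np.float32)
    b=cv2.boxPoints(cv2.minAreaRect(P)); s=b-np.roll(b,1,0); l=np.linalg.norm(s,axis=1)
    a=s[l.argmax()]; a=a*np.sign(a[1])
    return b.mean(0),np.sort(l),np.arctan2(-a[0],a[1])
def measure(p,c,vis=False):
    H=cv2.cvtColor(p,cv2.COLOR_RGB2HSV).astype(int); roi=np.zeros(p.shape[:2],bool); roi[140:192,200:345]=1
    h,s,v=H[...,0],H[...,1],H[...,2]
    red=roi&((h<8)|(h>150))&(s>50)&(v>120)
    pl=roi&(((h>95)&(h<125)&(s>12))|red)
    pl=cv2.morphologyEx(cv2.morphologyEx(pl.astype(np.uint8),cv2.MORPH_CLOSE,np.ones((5,5))),cv2.MORPH_OPEN,np.ones((3,3)))
    le=roi&((s>45)|(pl>0)); le=cv2.morphologyEx(le.astype(np.uint8),cv2.MORPH_OPEN,np.ones((3,3)))
    vv,uu=np.nonzero(red&(cv2.dilate(pl,np.ones((3,3)))>0)); L=np.array([ray(c,a,b,68)[:2] for a,b in zip(uu,vv)])
    return rect(pl,c,68),rect(le,c,60),L.mean(0),len(L)
E
python3 - <<'E'
import numpy as np
from h import *
f=np.load("top0.npz")
print(measure(f['p'],f))
q=lambda x,y,z:ray(f,220+(x+.5)/6-.5,130+(y+.5)/6-.5,z)[:2].round(1)
print("fence front top edge",q(75,100,72),q(702,163,72)," ledge front corners",q(55,272,60),q(683,338,60),"ledge back",q(75,66,60),q(706,130,60))
print("plate",[q(*a,68) for a in[(262,130),(488,168),(468,282),(240,243),(322,143),(304,252)]])
# second opinion
g=np.load("scene0.npz"); cv2.imwrite("pics/sz.png",cv2.resize(g['p'][130:205,245:370,::-1],None,fx=6,fy=6,interpolation=2))
E
```

```text
((array([522.22076, 148.81241], dtype=float32), array([ 69.62863,  69.62866, 136.91386, 136.91386], dtype=float32), np.float32(-0.17771088)), (array([525.31555, 139.70767], dtype=float32), array([131.83154, 131.83154, 378.53345, 378.53345], dtype=float32), np.float32(-0.10137881)), array([523.29668473, 179.44781961]), 19)
fence front top edge [583.7 321.6] [547.1 -52.4]  ledge front corners [481.5 332.4] [443.5 -41.5] ledge back [607.8 324.4] [570.2 -55.2]
plate [array([566.9, 210.1]), array([544.4,  75. ]), array([475.2,  86.1]), array([498. , 221.7]), array([559.1, 174.2]), array([492.8, 183.6])]
```

View pics/sz.png

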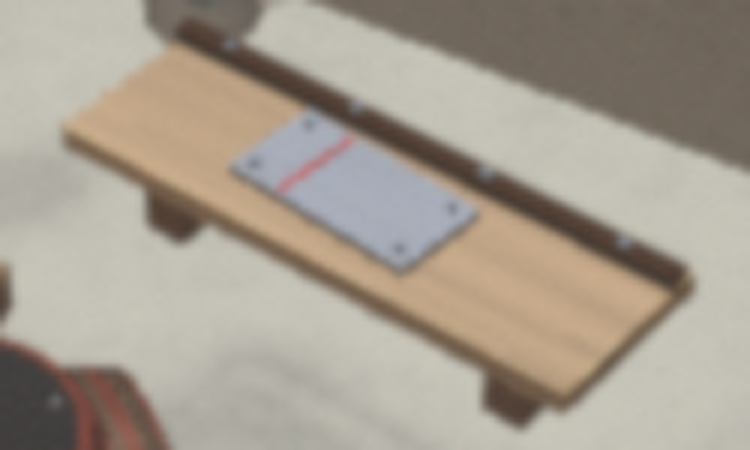

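In the sharper scene view, the plate lies just clear of the fence with its red line at about (318,163), which agrees with the top view. In the ledge frame the plate is at about x=-4, y=+9, skewed by -0.07 rad. It needs to move about 9 mm towards the fence and 151 mm to the left.

Request:
jog_arm(
  motion=[
    [0,0,0,-9.8],
    [0,0,0,-9.8],
    [-19,-34,0,0],
    [-19,-34,0,0],
    [-19,-34,0,0],
    [-19,-34,0,0],
    [-19,-34,0,0],
    [-19,-34,0,0],
    [-19,-34,0,0],
    [-19,-34,0,0],
    [-19,-34,0,0],
    [-19,-34,0,0],
    [-19,-34,0,0],
    [-19,-34,0,0],
    [0,0,0,0],
    [0,0,0,0],
  ],
  jaw=0,
)

```text
clock: 2.1
ee_pos: [453.1, 136.6, 231.0]
orientation: [0.05, 0.999, 0.0, -0.0]
wrist_force: [-0.0, 0.4, 0.7]
width: -0.4
grasp_force: 0.0
```

```bash
cat > s.py <<'E'
from cell import arm
import numpy as np
from scipy.spatial.transform import Rotation as R
o=arm.observe(); C=np.array([525.3,139.7]); a=-.1004
M=np.array([[np.cos(a),np.sin(a)],[-np.sin(a),np.cos(a)]])
T=R.from_quat(o['orientation']).as_matrix()
print('t',o['clock'],'ledge xy',(M@(o['ee_pos'][:2]-C)).round(1),'z',o['ee_pos'][2].round(1),'tool y in ledge',(M@T[:2,1]).round(3),'tilt',T[:,2].round(3),'F ledge',(M@o['wrist_force'][:2]).round(1),o['wrist_force'][2].round(1),'w',o['width'])
E
python3 s.py
```

```text
t 2.1 ledge xy [-71.5 -10.4] z 231.0 tool y in ledge [-0.  1.] tilt [-0.001  0.    -1.   ] F ledge [-0.1  0.4] 0.7 w -0.4457279802778507
```

Request:
jog_arm(
  motion=[
    [0,0,30,0],
    [0,0,30,0],
    [0,0,30,0],
    [0,0,30,0],
    [0,0,25,0],
    [0,0,12,0],
    [0,0,6,0],
    [0,0,4,0],
    [0,0,0,0],
  ],
)

```text
clock: 3.22
ee_pos: [453.9, 136.4, 64.8]
orientation: [0.05, 0.999, 0.0, 0.0]
wrist_force: [0.2, 0.8, 0.1]
width: -0.2
grasp_force: 0.0
```

```bash
python3 s.py
```

```text
t 3.225 ledge xy [-70.7 -10.4] z 64.8 tool y in ledge [-0.001  1.   ] tilt [ 0.001  0.    -1.   ] F ledge [0.1 0.8] 0.1 w -0.1749090178111522
```

Request:
jog_arm(
  motion=[
    [0,0,1,0],
    [-4,0,0,0],
    [-4,0,0,0],
    [-4,0,0,0],
    [-2,0,0,0],
    [-2,0,0,0],
    [-2,0,0,0],
    [-2,0,0,0],
    [-2,0,0,0],
    [-2,0,0,0],
    [-2,0,0,0],
    [0,0,0,0],
  ],
)

```text
clock: 4.72
ee_pos: [479.7, 133.7, 63.3]
orientation: [0.05, 0.999, 0.0, 0.0]
wrist_force: [-0.3, 0.2, 0.2]
width: -0.2
grasp_force: 0.0
```

```bash
python3 s.py
```

```text
t 4.725 ledge xy [-44.8 -10.5] z 63.3 tool y in ledge [-0.001  1.   ] tilt [ 0.001  0.    -1.   ] F ledge [-0.3  0.2] 0.2 w -0.15727978785739838
```

Request:
jog_arm(
  motion=[
    [-1,0,0,0],
    [-1,0,0,0],
    [-1,0,0,0],
    [-1,0,0,0],
    [0,0,0,0],
  ],
)

```text
clock: 5.35
ee_pos: [483.5, 133.3, 63.3]
orientation: [0.05, 0.999, 0.0, 0.0]
wrist_force: [-0.5, -0.3, -0.3]
width: -0.1
grasp_force: 0.3
```

Request:
jog_arm(
  motion=[
    [-1,0,0,0],
    [-1,0,0,0],
    [0,0,0,0],
  ],
)

```text
clock: 5.72
ee_pos: [484.2, 133.3, 63.1]
orientation: [0.05, 0.999, -0.0, -0.001]
wrist_force: [-6.1, 0.4, 5.0]
width: -0.1
grasp_force: 3.0
```

```bash
python3 s.py
```

```text
t 5.725 ledge xy [-40.3 -10.5] z 63.1 tool y in ledge [-0.001  1.   ] tilt [-0.003  0.    -1.   ] F ledge [-6.1 -0.2] 5.0 w -0.093766262338985
```

Request:
jog_arm(
  motion=[
    [4,0,0,0],
    [8,0,0,0],
    [0,0,-15,0],
    [0,0,-15,0],
    [0,-28,0,0],
    [0,-28,0,0],
    [0,-28,0,0],
    [-19,0,0,0],
    [-19,0,0,0],
    [-19,0,0,0],
    [0,0,12,0],
    [0,0,12,0],
    [0,0,5,0],
    [0,0,0,0],
  ],
)

```text
clock: 7.48
ee_pos: [520.6, 45.2, 63.5]
orientation: [0.05, 0.999, -0.0, -0.001]
wrist_force: [-0.1, 0.5, 0.5]
width: -0.2
grasp_force: 0.0
```

```bash
python3 s.py
```

```text
t 7.475 ledge xy [  4.8 -94.5] z 63.5 tool y in ledge [-0.001  1.   ] tilt [-0.002  0.    -1.   ] F ledge [-0.2  0.5] 0.5 w -0.22592016108507235
```

Request:
jog_arm(
  motion=[
    [0,7,0,0],
    [0,7,0,0],
    [0,7,0,0],
    [0,7,0,0],
    [0,7,0,0],
    [0,7,0,0],
    [0,7,0,0],
    [0,7,0,0],
    [0,7,0,0],
    [0,7,0,0],
    [0,7,0,0],
    [0,7,0,0],
    [0,7,0,0],
    [0,7,0,0],
    [0,7,0,0],
    [0,7,0,0],
    [0,7,0,0],
    [0,7,0,0],
    [0,7,0,0],
    [0,7,0,0],
  ],
)

```text
clock: 9.98
ee_pos: [535.7, 184.9, 64.3]
orientation: [0.05, 0.999, 0.0, 0.0]
wrist_force: [-1.1, -2.5, 2.3]
width: 0.2
grasp_force: 1.4
```

Request:
jog_arm(
  motion=[
    [0,5,0,0],
    [0,5,0,0],
    [0,4,0,0],
    [0,3,0,0],
    [0,2,0,0],
    [0,0,0,0],
  ],
)

```text
clock: 10.72
ee_pos: [537.5, 203.6, 64.2]
orientation: [0.05, 0.999, 0.0, -0.0]
wrist_force: [-0.6, -0.3, -0.1]
width: 0.3
grasp_force: 0.3
```

```bash
python3 s.py
python3 - <<'E'
from cell import arm
from h import *
p,d=arm.read_camera("top"); c=arm.calibration("top"); np.savez("top1.npz",p=p,d=d,**c)
cv2.imwrite("pics/topz1.png",cv2.resize(p[130:200,200:330,::-1],None,fx=6,fy=6,interpolation=2))
E
```

```text
t 10.725 ledge xy [ 5.7 64.8] z 64.2 tool y in ledge [-0.001  1.   ] tilt [-0.  0. -1.] F ledge [-0.5 -0.4] -0.1 w 0.26228068307939
```

View pics/topz1.png

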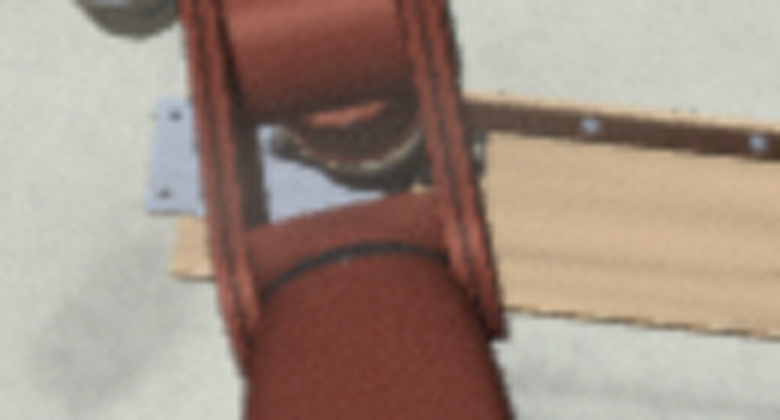

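The plate's left end now shows at (158,100)-(148,212), overhanging the ledge, whose front left corner is at (172,275). The arm hides the red line.

Run:
```python
from h import *
f=np.load("top1.npz"); a=-.1004
M=np.array([[np.cos(a),np.sin(a)],[-np.sin(a),np.cos(a)]])
q=lambda x,y,z:(M@(ray(f,200+(x+.5)/6-.5,130+(y+.5)/6-.5,z)[:2]-[525.3,139.7])).round(1)
print(q(158,100,68),q(148,212,68),q(172,275,60))
```

```text
[ 38.5 209.6] [-29.9 206.4] [-64.8 188.8]
```

Request:
jog_arm(
  motion=[
    [0,-5,0,0],
    [0,-10,0,0],
    [0,0,-25,0],
    [0,-40,-30,0],
    [0,-40,0,0],
    [0,-40,0,0],
    [0,-40,0,0],
    [0,-20,0,0],
    [0,0,0,0],
  ],
)

```text
clock: 11.9
ee_pos: [517.8, 7.5, 119.3]
orientation: [0.051, 0.999, -0.0, 0.0]
wrist_force: [0.9, -0.8, -1.0]
width: -0.3
grasp_force: 0.0
```

```bash
python3 s.py
cat > m.py <<'E'
import sys
from cell import arm
from h import *
n=sys.argv[1]
p,d=arm.read_camera("top"); c=arm.calibration("top"); np.savez(n+".npz",p=p,d=d,**c)
cv2.imwrite(f"pics/{n}.png",cv2.resize(p[130:200,200:330,::-1],None,fx=6,fy=6,interpolation=2))
a=-.1004; M=np.array([[np.cos(a),np.sin(a)],[-np.sin(a),np.cos(a)]])
r,_,L,k=measure(p,c)
print("plate",M@(r[0]-[525.3,139.7]),r[1],"skew",r[2]-a,"line",M@(L-[525.3,139.7]),k)
E
python3 m.py top2
```

```text
t 11.9 ledge xy [   5.8 -132.3] z 119.3 tool y in ledge [0.002 1.   ] tilt [ 0. -0. -1.] F ledge [ 0.9 -0.7] -1.0 w -0.3317459507315449
plate [  7.45634957 140.55010173] [ 69.34384  69.34384 138.25563 138.25563] skew -0.0072082803 line [  -3.92130758 -105.10187897] 444
```

View pics/top2.png

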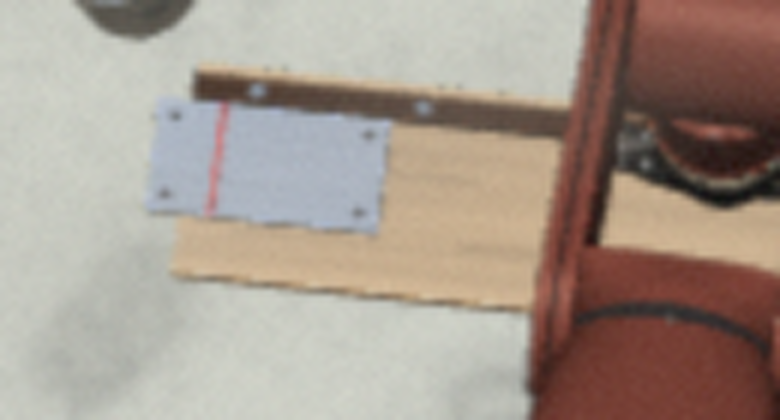

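The plate lies flush along the fence. Its red line, at (217,158), is still about 19 mm short of the ledge end, which is at about (186,158). I'll push another 19.5 mm, ending with the finger at y≈84.3.

Request:
jog_arm(
  motion=[
    [0,36,0,0],
    [0,36,0,0],
    [0,36,0,0],
    [0,36,0,0],
    [0,36,0,0],
    [0,0,25,0],
    [0,0,25,0],
    [0,0,5,0],
    [0,0,0,0],
  ],
)

```text
clock: 13.08
ee_pos: [535.9, 188.8, 64.4]
orientation: [0.05, 0.999, 0.0, -0.0]
wrist_force: [0.4, -0.6, 0.3]
width: -0.0
grasp_force: 0.0
```

```bash
python3 s.py
```

```text
t 13.075 ledge xy [ 5.6 49.9] z 64.4 tool y in ledge [-0.001  1.   ] tilt [-0.  0. -1.] F ledge [ 0.5 -0.6] 0.3 w -0.04671593238651365
```

Next: push 34 mm, back off, then clear out and look.

Request:
jog_arm(
  motion=[
    [0,4,0,0],
    [0,4,0,0],
    [0,4,0,0],
    [0,4,0,0],
    [0,4,0,0],
    [0,4,0,0],
    [0,4,0,0],
    [0,2,0,0],
    [0,2,0,0],
    [0,2,0,0],
    [0,0,0,0],
  ],
)

```text
clock: 14.45
ee_pos: [539.4, 222.5, 64.2]
orientation: [0.05, 0.999, 0.0, 0.0]
wrist_force: [-0.1, -1.2, 0.8]
width: 0.1
grasp_force: 0.4
```

```bash
python3 s.py
```

```text
t 14.45 ledge xy [ 5.8 83.8] z 64.2 tool y in ledge [-0.001  1.   ] tilt [ 0.  0. -1.] F ledge [ 0.  -1.3] 0.8 w 0.1383714359666154
```

Request:
jog_arm(
  motion=[
    [0,-5,0,0],
    [0,-10,0,0],
    [0,0,-25,0],
    [0,-40,-30,0],
    [0,-40,0,0],
    [0,-40,0,0],
    [0,-40,0,0],
    [0,-20,0,0],
    [0,0,0,0],
  ],
)

```text
clock: 15.58
ee_pos: [519.7, 26.5, 119.3]
orientation: [0.051, 0.999, 0.0, -0.0]
wrist_force: [0.4, 0.5, 0.9]
width: -0.2
grasp_force: 0.0
```

```bash
python3 m.py top3
```

```text
plate [  7.36207534 159.31271997] [ 69.63597  69.63597 138.07686 138.07686] skew 0.00048718601 line [ -4.49796434 -81.7700253 ] 441
```

View pics/top3.png

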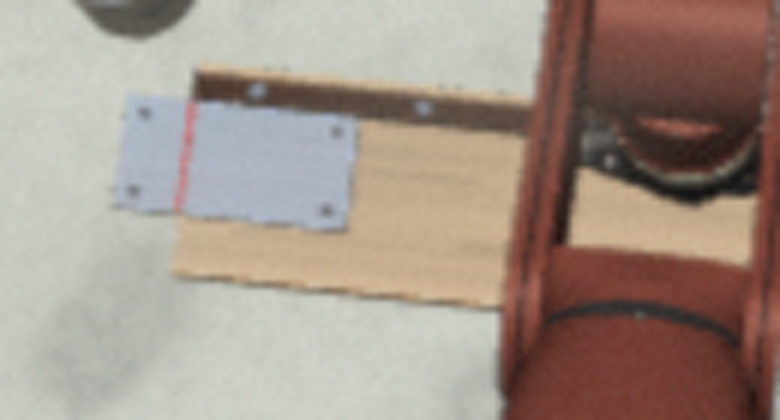

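The red line (190,103)-(180,212) is now level with the ledge end, and the plate is parallel to the fence. One gentle press on the front edge will confirm it's snug.

Request:
jog_arm(
  motion=[
    [33,0,0,0],
    [33,0,0,0],
    [0,37,0,0],
    [0,37,0,0],
    [0,37,0,0],
    [0,37,0,0],
    [0,37,0,0],
    [0,37,0,0],
    [0,37,0,0],
    [0,0,25,0],
    [0,0,25,0],
    [0,0,5,0],
    [0,0,0,0],
  ],
)

```text
clock: 17.25
ee_pos: [479.9, 292.8, 64.4]
orientation: [0.05, 0.999, -0.0, -0.0]
wrist_force: [0.6, 0.2, 0.5]
width: 0.2
grasp_force: 0.0
```

```bash
python3 s.py
```

```text
t 17.25 ledge xy [-60.5 147.8] z 64.4 tool y in ledge [-0.001  1.   ] tilt [-0. -0. -1.] F ledge [0.5 0.3] 0.5 w 0.23019136592216707
```

Request:
jog_arm(
  motion=[
    [-4,0,0,0],
    [-4,0,0,0],
    [-3,0,0,0],
    [-2,0,0,0],
    [-1,0,0,0],
    [-1,0,0,0],
    [0,0,0,0],
  ],
)

```text
clock: 18.12
ee_pos: [495.0, 290.9, 64.2]
orientation: [0.05, 0.999, -0.0, -0.0]
wrist_force: [0.5, 0.2, 0.4]
width: 0.3
grasp_force: 0.0
```

```bash
python3 s.py
```

```text
t 18.125 ledge xy [-45.3 147.4] z 64.2 tool y in ledge [-0.001  1.   ] tilt [-0. -0. -1.] F ledge [0.5 0.3] 0.4 w 0.25460541586944224
```

Request:
jog_arm(
  motion=[
    [-1,0,0,0],
    [-1,0,0,0],
    [-1,0,0,0],
    [-1,0,0,0],
    [-1,0,0,0],
    [-1,0,0,0],
    [0,0,0,0],
  ],
)

```text
clock: 19.0
ee_pos: [500.5, 290.4, 64.2]
orientation: [0.05, 0.999, -0.0, -0.001]
wrist_force: [-3.7, -0.2, 1.7]
width: 0.0
grasp_force: 1.7
```

```bash
python3 s.py
```

```text
t 19.0 ledge xy [-39.8 147.4] z 64.2 tool y in ledge [-0.001  1.   ] tilt [-0.001 -0.    -1.   ] F ledge [-3.7 -0.6] 1.7 w 0.048529518496872724
```

The finger stops at -39.8 under load, so the plate is firmly against the fence. I'll back off, clear the view and check.

Request:
jog_arm(
  motion=[
    [2,0,0,0],
    [8,0,0,0],
    [8,0,0,0],
    [0,0,-25,0],
    [0,0,-30,0],
    [0,-40,0,0],
    [0,-40,0,0],
    [0,-40,0,0],
    [0,-40,0,0],
    [0,-40,0,0],
    [0,-40,0,0],
    [0,-20,0,0],
    [0,0,0,0],
    [0,0,0,0],
  ],
)

```text
clock: 20.75
ee_pos: [457.2, 34.0, 119.4]
orientation: [0.05, 0.999, 0.0, 0.0]
wrist_force: [-0.3, -0.1, -0.4]
width: -0.1
grasp_force: 0.0
```

```bash
python3 m.py top4
```

```text
plate [ -9.15780419 -91.01090142] [167.76985 167.76985 176.64284 176.64284] skew 1.6208436 line [ 27.51909571 -84.39142804] 726
```

View pics/top4.png

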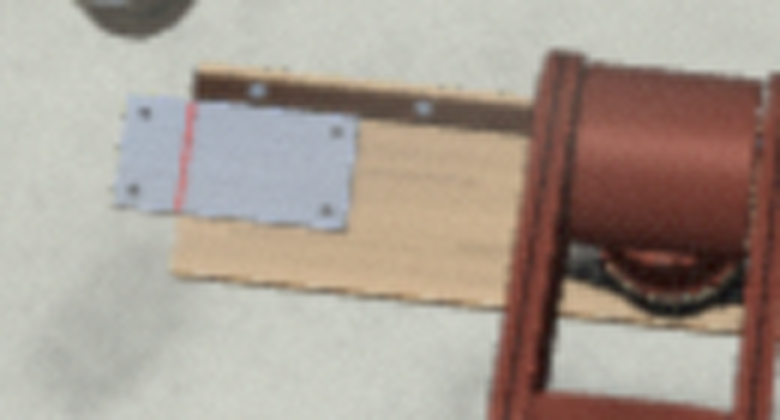

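The picture matches the previous one: the line at (190,103)-(180,212) is level with the ledge end, the plate is flush with the fence, and the arm is clear. (That printed fit picked up the arm and can be ignored.)

```bash
python3 -c "
from cell import arm
print(arm.sign_off())"
```

```text
the job is handed in; nothing more can be done
None
```

I handed the job in: in the last camera picture the plate lies snug and parallel against the fence with its red line level with the left end of the ledge (to about 1 mm by camera), and the arm is clear of it; the hand-in gave no verdict.

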